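# Open the red dust cover of a colour reader

### The arm

A 6-joint arm with a two-finger parallel gripper is mounted at the origin on a cart in front of the work surface, level with it; the furniture and walls round the work are solid. World frame = base frame: x ahead of the robot, y to its left, z up, the work surface at z = 0. Lengths are in m, angles in degrees, forces in N, time in s.
With the tool pointing down it reaches from about 0.4 to 0.825 m from the base axis. Payload 7 kg.
Tool frame: the origin (TCP) lies at the very end of the fingers, on their centre line; the grasp point (between the pads) lies 19 mm behind it (ctrl.grip_point_offset is the distance from the TCP to the grasp point, in m); x points along the fingers, z is the direction in which the jaws open and shut, and the axes are right-handed (so a half turn about x gives the same grasp; the last joint's range is limited). The gripper opens to 88 mm and grips with 3 to 60 N. Pads are 19 mm wide; open, the fingers measure 130 mm over their backs; the gripper's body (78 mm by 193 mm) begins 47 mm behind the grasp point.
Start: joints at [93.283, 20.546, 0.682, 0, -70.136, -16.507], TCP at [0.154, 0.657, 0.227] pointing down, gripper open.
Joint ranges: [-176.03, 176.03], [-82.01, 121.73], [-58.28, 71.71], [-173.87, 95.51], [-174.79, -0.11], [-173.66, 173.66]. Speed limits (degrees/s): [136.94, 136.94, 172.46, 180, 180, 180].

### API

Orientations are given as [roll, pitch, yaw] about the fixed x, y, z axes, in that order (R = Rz(yaw) Ry(pitch) Rx(roll)).
In Python, from plant import get_obs, snapshot, calibration, close_job, ctrl gives the robot as it stands.
- The arm moves only by the tool move_arm, never from a script. Its argument "commands" is a list that holds one entry, the list of rows, each a list of 4 numbers: the shift along the tool's x, y, z in cm, then the turn about the tool's x in rad. In form: [[[dx, dy, dz, spin], ...]]. A call has 1 to 8 rows; each row shifts and turns the commanded pose from where the row before left it, along the tool's axes as they then stand; what a row does not reach is not made up. A row lasts 1/10 s, in which the tool goes at most 50 mm and 8.59 degrees, less where a joint would pass 70% of its speed; a pose out of reach is approached as far as the arm can. A call with a gripper value outside its range is refused whole. "jaw" is the finger opening in cm, from 0 to 8.76, set as the call begins (left out, the last holds). The fingers move at their own pace and stop on an object; the grip force is fixed at half the most. Time passes only in rows, so rows that do not move let the fingers close. It gives the time, the measured TCP pose, the force and the opening at its end, in the units of the state.
- get_obs(): the state, without advancing time (a new reading comes with each control period).
- snapshot(name): name is "scene" or "side" or "wrist"; returns (picture, depth): 420x560x3 uint8, red, green, blue; 420x560 float32, m along the optical axis (not along the pixel's ray), 0 where there is no reading.
- calibration(name): a dict with "mtx" (3x3 intrinsics, pixels), "T" (4x4, takes a point from camera to world coordinates); the wrist camera has in their place "tool_from_camera" (4x4, takes a point from camera to tool coordinates, whose origin is the TCP and whose axes are the tool frame's). Camera axes: x right, y up, looking along -z (the intrinsics and any distortion apply to the point x, -y, -z); pixel columns grow to the right and rows downward; lengths in m; the calibration is good to about 2 mm. A picture is of the moment at which its call begins: read the wrist's pose just before it. calibration takes no time and is no camera call.
- close_job(): hands the job in, once; it reports no verdict.
The state is a dict: "clock": time; "joint_pos": joint angles; "qvel": joint speeds; "tau": joint torques, N m; "tool_pos": TCP position; "orientation": TCP orientation; "force": force on the tool from outside, world axes, zero at the start; "moment": the same for the moment, N m; "opening": finger opening in m.
Only numpy, scipy, OpenCV 4.12 (cv2) and the standard library are available. Lean on these libraries where they do the work, as an engineer would, in place of code of your own. Each camera call takes 0.05 s, during which the arm holds its last target. There are 200 camera calls.

### The job

Two small white colour readers stand on the bench. On the one with the red dust cover, swing the cover aside on its pin, about a quarter turn anticlockwise, so that the measuring port under it lies wholly uncovered and a cast can be read next; leave the blue cover of the other reader shut.

Things in the scene. Friction and masses are not known exactly. Their poses are not given: they have to be found in the camera images.
- red_cover (a joint): angle (rad) of the red dust cover on its upright pin: 0 = shut over the port, growing anticlockwise seen from above, hard stop at 1.75; up to 0.15 at the start. It turns level and stays where left (under 2 N at the knob). The round port beneath (34 mm opening, 40 mm steel ring, centred 48 mm from the pin) is wholly uncovered from 0.95 rad on
- red_knob (a point): top centre of the red cover's upright round knob (14 mm diameter, straight sides, 26 mm tall, top 74.5 mm above the bench), on the cover's free end, 62 mm from the pin; nothing else on the reader stands above 52 mm. The frame turns with the cover: z up, x from knob towards pin
- red_pin (a point): centre of the pin that the red cover turns about, 48.5 mm above the bench (the cover's upper face); z up. The cover is a 4 mm plate: a 46 mm disc centred 48 mm from the pin, with a 20 mm wide arm to it. It lies on a fixed white reader with rounded ends, 110 x 76 x 42 mm, and swings out over the reader's side
- blue_cover (a joint): angle (rad) of the blue dust cover of the other, otherwise identical reader, about 0.2 to 0.4 m away to the left or right: 0 = shut, growing anticlockwise; up to 0.15 at the start. To be left alone
Things that resemble listed ones, but are neither listed nor needed, are in the scene too. What is shaped like the part that bears red_cover but yellow is not meant.

How it is judged (in metres and radians):
At the end, for the whole second after the job is handed in: the red cover stands at least 1.1 rad (63 degrees) open and at rest, and the blue cover is still shut over its port (less than 0.35 rad) (value of joint red_cover above 1.1 rad and velocity of joint red_cover between -0.05 and 0.05 rad/s and value of joint blue_cover below 0.35 rad); the robot touches nothing.
It fails at once if the blue cover is swung more than 0.35 rad from shut (value of joint blue_cover above 0.35 rad).
It also fails if it takes over 32 s, if anything falls off the work surface, if the arm or the gripper's body presses on something with over 40 N, if the wrist force passes 120 N, or if a joint passes its speed limit or range.

## Working session

There is one attempt and no reset: what is moved stays moved. The work goes in short steps, Python scripts to look and compute and a tool call to move; the robot and the scene stay as the last step left them, time stands still between calls to the robot, and variables do not carry over. Pictures are saved under pics/ and viewed, about 8 in all and at most 12, crops included, and the job is handed in when it is done.

Besides the shell and the picture viewer there is one more tool, called after "Call:" as a command line: name --argument value ..., lists and objects as JSON in quotes. move_arm: Moves the arm, as the interface text tells. Its arguments: {"type":"object","properties":{"commands":{"type":"array"},"jaw":{"type":"number"}},"required":["commands"]}

```bash
mkdir -p pics; ls; cat > h.py <<'E'
import numpy as np, cv2
from plant import get_obs, snapshot, calibration, close_job, ctrl
def save(n,p): cv2.imwrite('pics/'+n+'.png',p[:,:,::-1])
def pts(name,px,depth=None,z=None,T=None):
    c=calibration(name); K=np.array(c['mtx']); T=np.array(c['T']) if T is None else T
    px=np.atleast_2d(np.array(px,float)); d=c.get('dist',None)
    u=cv2.undistortPoints(px[:,None],K,None if d is None else np.array(d))[:,0]
    r=np.c_[u[:,0],-u[:,1],-np.ones(len(u))]@T[:3,:3].T; o=T[:3,3]
    s=(np.asarray(z)-o[2])/r[:,2] if z is not None else np.asarray(depth)
    return o+r*np.reshape(s,(-1,1))
E
python3 - <<'E'
from h import *
print(get_obs())
a,d=snapshot('scene');b,e=snapshot('side')
save('sc',a);save('si',b);np.savez('a.npz',a=a,d=d,b=b,e=e)
for n in('scene','side','wrist'):print(n,calibration(n))
save('both',cv2.resize(np.vstack([a,b]),None,fx=.7,fy=.7))
E
```

```text
pics
{'clock': 0.0, 'joint_pos': array([ 9.32841891e+01,  2.05906227e+01,  6.32252933e-01, -2.08200241e-02,
       -7.01355242e+01, -1.65066722e+01]), 'qvel': array([ 0.0161477 ,  0.073151  ,  0.08266864, -0.01603241, -0.03386904,
        0.0295591 ]), 'tau': array([-2.09575366e-03, -5.82708871e+01,  2.93062609e+01,  6.99722975e+00,
        6.91663125e-03, -1.56422452e-04]), 'tool_pos': array([0.15430814, 0.65660752, 0.22561811]), 'orientation': array([  4.73363596,  89.90408721, -98.49593782]), 'force': array([-0.0282066 , -0.02728418,  0.06661375]), 'moment': array([ 0.0382996 ,  0.01880884, -0.02311937]), 'opening': 0.08763526509809419}
scene {'mtx': array([[533.13682091,   0.        , 283.16516111],
       [  0.        , 533.13682091, 207.89493733],
       [  0.        ,   0.        ,   1.        ]]), 'T': array([[ 0.57666048,  0.49160962, -0.65252025, -0.17683876],
       [-0.81685843,  0.36094177, -0.44995926, -0.55148943],
       [ 0.01431752,  0.79249039,  0.60971632,  0.67186944],
       [ 0.        ,  0.        ,  0.        ,  1.        ]])}
side {'mtx': array([[481.6856618
[... 313 characters left out ...]
     [ 1.19884681e-02,  8.27249272e-01,  5.61707147e-01,
         5.71247200e-01],
       [ 0.00000000e+00,  0.00000000e+00,  0.00000000e+00,
         1.00000000e+00]])}
wrist {'mtx': array([[341.96807712,   0.        , 277.26106726],
       [  0.        , 341.96807712, 204.77896168],
       [  0.        ,   0.        ,   1.        ]]), 'tool_from_camera': array([[ 6.74451630e-04,  2.42716955e-01, -9.70096915e-01,
        -1.57592613e-01],
       [-9.17041329e-04,  9.70096878e-01,  2.42716308e-01,
         6.55145767e-02],
       [ 9.99999352e-01,  7.25918555e-04,  8.76864900e-04,
        -3.87448671e-04],
       [ 0.00000000e+00,  0.00000000e+00,  0.00000000e+00,
         1.00000000e+00]])}
```

View pics/sc.png

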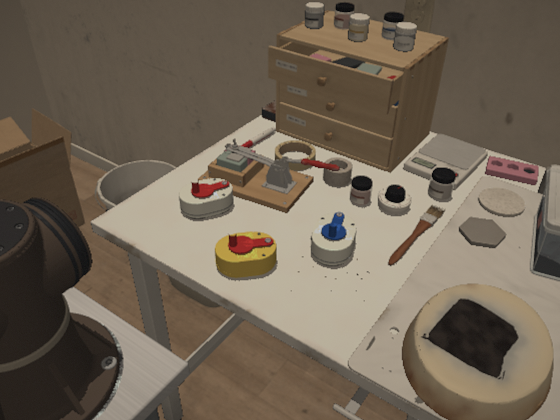

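View pics/si.png

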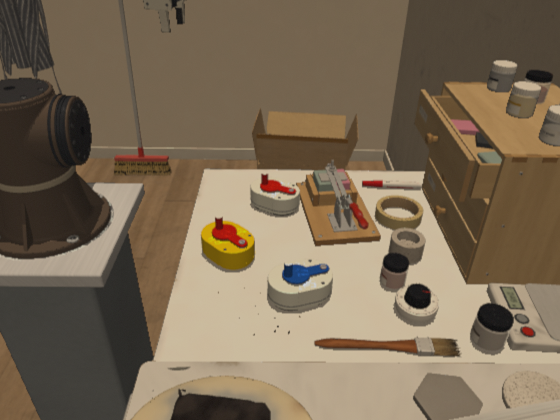

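Candidates for the red cover on a white reader: the white reader at scene (207,193) / side (275,193), and the yellow-bodied lookalike with a red cover at scene (246,253) / side (228,242). The blue-covered white reader is at scene (333,240). I choose the white one with the red cover and will check it in a crop while measuring.

```bash
python3 - <<'E'
from h import *
f=np.load('a.npz')
out=[]
for n,i,j,box in(('scene','a','d',(165,165,80,60)),('side','b','e',(240,160,80,60))):
    im=f[i];dp=f[j]; x,y,w,h=box
    out.append(cv2.resize(im[y:y+h,x:x+w],(480,360),interpolation=cv2.INTER_CUBIC))
    hsv=cv2.cvtColor(im,cv2.COLOR_RGB2HSV)
    for c,m in(('red',((hsv[...,0]<8)|(hsv[...,0]>172))&(hsv[...,1]>150)&(hsv[...,2]>80)),('blue',(hsv[...,0]>100)&(hsv[...,0]<130)&(hsv[...,1]>130)&(hsv[...,2]>60))):
        k,l,s,ce=cv2.connectedComponentsWithStats(m.astype('uint8'))
        for t in range(1,k):
            if s[t,4]<60: continue
            v,u=np.where(l==t); d=dp[v,u]; P=pts(n,np.c_[u,v],depth=d)
            top=P[(P[:,2]>.062)]; pl=P[(P[:,2]<.056)]
            print(n,c,s[t],'med',np.median(P,0).round(3),'top',len(top),top.mean(0).round(3) if len(top) else '', 'topz',P[:,2].max().round(3),'plate',len(pl),pl.mean(0).round(3) if len(pl) else '')
save('crop',np.vstack(out))
save('crop2',np.hstack([cv2.resize(o,(400,300)) for o in out]))
E
```

```text
scene red [302 159  37  10 155] med [ 0.595 -0.103  0.099] top 155 [ 0.596 -0.103  0.099] topz 0.106 plate 0 
scene red [192 182  37  15 301] med [0.448 0.065 0.05 ] top 15 [0.387 0.033 0.107] topz 0.672 plate 275 [0.451 0.064 0.05 ]
scene red [228 236  45  18 455] med [ 0.365 -0.1    0.05 ] top 21 [ 0.273 -0.152  0.153] topz 0.672 plate 423 [ 0.366 -0.102  0.05 ]
scene blue [322 214  24  26 361] med [ 0.488 -0.205  0.05 ] top 34 [ 0.453 -0.222  0.087] topz 0.672 plate 312 [ 0.494 -0.204  0.05 ]
side red [115 148  53  14 308] med [-0.267  1.491 -0.643] top 0  topz -0.58 plate 308 [-0.268  1.494 -0.64 ]
side red [260 175  36  19 297] med [0.449 0.068 0.049] top 24 [0.433 0.073 0.068] topz 0.074 plate 258 [0.455 0.066 0.049]
side red [363 181  19   6 100] med [0.678 0.147 0.012] top 0  topz 0.017 plate 100 [0.677 0.148 0.012]
side red [350 202  18  27 184] med [ 0.601 -0.109  0.099] top 183 [ 0.601 -0.113  0.102] topz 0.571 plate 1 [0.62  0.053 0.021]
side red [212 219  35  28 425] med [ 0.368 -0.097  0.049] top 34 [ 0.361 -0.129  0.097] topz 0.571 plate 372 [ 0.371 -0.101  0.049]
side red [522 327  12   9  76] med [ 0.833 -0.305  0.028] top 1 [ 0.459 -0.797  0.571] topz 0.571 plate 75 [ 0.833 -0.305  0.028]
side blue [283 265  45  19 511] med [ 0.497 -0.208  0.049] top 39 [ 0.479 -0.215  0.068] topz 0.074 plate 447 [ 0.502 -0.205  0.049]
```

View pics/crop2.png

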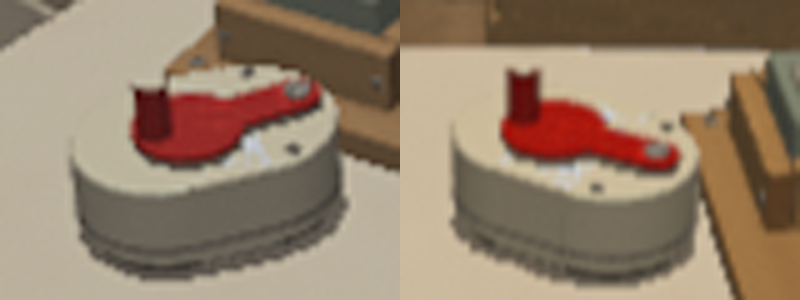

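The crop confirms the choice: a white body with a red cover, its knob top at scene (195,182) / side (264.6,174), and its pin at scene (224,183) / side (291,190). Next I compute the geometry and check obstacle heights.

```bash
python3 - <<'E'
from h import *
from scipy.spatial.transform import Rotation as R
np.set_printoptions(precision=3,suppress=True)
print('knob',pts('scene',[195,182.5],z=.0745),pts('side',[264.6,174.5],z=.0745))
print('pin',pts('scene',[224.4,183],z=.05),pts('side',[291,190],z=.05))
o=get_obs();print(R.from_euler('xyz',o['orientation'],degrees=True).as_matrix())
f=np.load('a.npz')
v,u=np.mgrid[:420,:560]
A=[]
for n,j in(('scene','d'),('side','e')):
    d=f[j];m=d>0;A.append(pts(n,np.c_[u[m],v[m]],depth=d[m]))
P=np.vstack(A)
xs=np.arange(.26,.72,.03);ys=np.arange(.30,-.22,-.03)
print('x',xs)
for y in ys:
    print('%.2f'%y,[ (lambda q:int(1000*np.percentile(q,97)) if len(q) else -1)(P[(abs(P[:,0]-x)<.015)&(abs(P[:,1]-y)<.015)&(P[:,2]<.4),2]) for x in xs])
E
```

```text
knob [[0.427 0.075 0.075]] [[0.434 0.072 0.075]]
pin [[0.486 0.051 0.05 ]] [[0.489 0.052 0.05 ]]
[[-0.     0.973 -0.229]
 [-0.001 -0.229 -0.973]
 [-1.     0.     0.001]]
x [0.26 0.29 0.32 0.35 0.38 0.41 0.44 0.47 0.5  0.53 0.56 0.59 0.62 0.65
 0.68 0.71]
0.30 [-1, -1, -1, -1, -1, -1, -1, -1, -732, -732, -731, -731, -731, -732, -731, -732]
0.27 [-1, -1, -1, -1, -1, -1, -1, -1, -1, -1, -1, -1, -723, -1, -732, -729]
0.24 [-1, 1, 2, 2, 2, 2, 1, 1, 1, 1, 1, 1, 1, 1, 3, 1]
0.21 [-1, 3, 3, 2, 3, 3, 2, 2, 3, 2, 3, 2, 3, 2, 3, 2]
0.18 [-1, 3, 2, 3, 3, 2, 2, 3, 2, 2, 3, 2, 2, 2, 2, 3]
0.15 [-1, 3, 2, 1, 3, 2, 2, 2, 15, 16, -561, -559, 14, 13, 17, 16]
0.12 [-1, 3, 3, 2, 2, 42, 44, 43, 18, 61, 78, 76, 45, 1, 2, 3]
0.09 [-1, 2, 2, 3, 3, 50, 68, 50, 44, 63, 94, 86, 61, 14, 2, 23]
0.06 [-1, 2, 2, 3, 2, 44, 70, 51, 51, 59, 71, 72, 60, 14, 27, 26]
0.03 [-1, 2, 2, 2, 2, 3, 43, 44, 45, 41, 69, 70, 16, 22, 27, 2]
0.00 [-1, 2, 3, 3, 3, 2, 3, 2, 2, 17, 64, 72, 17, 16, 24, 203]
-0.03 [-1, 2, 3, 2, 3, 2, 2, 2, 2, 17, 21, 87, 20, 17, 3, 212]
-0.06 [-1, 2, 43, 47, 48, 42, 2, 3, 2, 17, 17, 97, 17, 17, 38, 40]
-0.09 [-1, 2, 44, 73, 51, 45, 2, 3, 2, 3, 2, 101, 3, 2, 39, 40]
-0.12 [-1, 2, 42, 49, 51, 51, 2, 3, 3, 3, 3, 102, 101, 2, 39, 39]
-0.15 [-1, 2, 2, 42, 44, 42, 3, 3, 43, 43, 1, 100, 100, 51, 51, 1]
-0.18 [-1, 2, 2, 2, 2, 2, 43, 49, 51, 52, 43, 2, 2, 51, 51, 2]
-0.21 [-1, 2, 2, 2, 2, 2, 44, 73, 51, 50, 42, 2, 2, 24, 44, 34]
```

Call:
move_arm --commands '[[[0,2.5,3.1,0],[0,2.5,3.1,0],[0,2.5,3.1,0],[0,2.5,3.1,0],[0,2.5,3.1,0],[0,2.5,3.1,0],[0,2.5,3.1,0],[0,2.5,3.1,0]]]' --jaw 4

```text
clock: 0.9
tool_pos: [0.2927, 0.3681, 0.2264]
orientation: [-19.4, 90.0, -122.6]
force: [0.7, 0.5, -0.5]
opening: 0.0404
```

Call:
move_arm --commands '[[[0,2.5,3.1,0],[0,2.5,3.1,0],[0,2.5,3.1,0],[0,2.5,3.1,0],[0,2.5,3.1,0],[0,2.5,3.1,0],[0,2,2.5,0],[0,0,0,0]]]'

```text
clock: 1.7
tool_pos: [0.4101, 0.1228, 0.2263]
orientation: [-27.6, 89.9, -131.0]
force: [-0.4, 0.2, 0.2]
opening: 0.0403
```

Call:
move_arm --commands '[[[0,0,0,-0.13],[0,0,0,-0.13],[0,0,0,-0.13],[0,0,0,-0.13],[0,0,0,0]]]'

```text
clock: 2.2
tool_pos: [0.4093, 0.1259, 0.2264]
orientation: [-88.8, 90.0, -162.1]
force: [1.0, 0.3, 0.5]
opening: 0.0402
```

```bash
cat > w.py <<'E'
from h import *
from scipy.spatial.transform import Rotation as R
np.set_printoptions(precision=3,suppress=True)
def wT():
    o=get_obs(); T=np.eye(4);T[:3,:3]=R.from_euler('xyz',o['orientation'],degrees=True).as_matrix();T[:3,3]=o['tool_pos']
    return o,T,T@np.array(calibration('wrist')['tool_from_camera'])
E
python3 - <<'E'
from w import *
o,T,C=wT();a,d=snapshot('wrist');save('w1',a)
np.savez('w1.npz',a=a,d=d,C=C,T=T)
print(o['clock'],o['joint_pos'],o['opening'],T)
E
```

```text
2.2 [ 43.696  -3.588 -28.43   -0.01  -65.176  63.006] 0.04015773520862865 [[-0.     0.958  0.287  0.409]
 [-0.     0.287 -0.958  0.126]
 [-1.    -0.     0.     0.226]
 [ 0.     0.     0.     1.   ]]
```

View pics/w1.png

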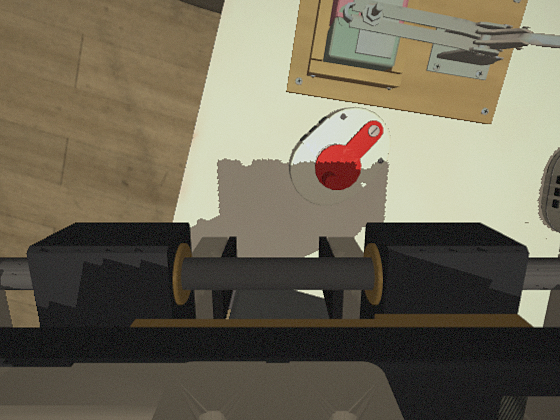

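The wrist view shows the white reader with the red cover: pin at (376,130), disc at about (337,168), knob at about (330,182), half in the gripper's shadow. I'll measure from here.

```bash
python3 - <<'E'
from w import *
f=np.load('w1.npz');a,d,C,T=[f[k] for k in 'adCT']
hsv=cv2.cvtColor(a,cv2.COLOR_RGB2HSV);m=((hsv[...,0]<8)|(hsv[...,0]>172))&(hsv[...,1]>130);m[:110]=0;m[:,:300]=0;m[:,400:]=0;m[215:]=0
v,u=np.where(m);P=pts('wrist',np.c_[u,v],depth=d[v,u],T=C)
k=P[:,2]>.066
K=(P[k].max(0)+P[k].min(0))/2
print(k.sum(),'knob',P[k].mean(0),K,'pin',pts('wrist',[376,130],z=.05,T=C))
K=P[k].mean(0);print('knob in tool',(K-T[:3,3])@T[:3,:3])
E
```

```text
36 knob [0.446 0.102 0.157] [0.451 0.112 0.225] pin [[0.49  0.052 0.05 ]]
knob in tool [0.07  0.028 0.034]
```

Call:
move_arm --commands '[[[0,0.2,2.8,0],[0,0.3,2.8,0],[4,0,0,0],[4,0,0,0],[4,0,0,0],[0,0,0,0],[0,0,0,0]]]'

```text
clock: 2.95
tool_pos: [0.4305, 0.0734, 0.1071]
orientation: [-52.4, 89.9, -125.9]
force: [1.3, -0.3, 0.4]
opening: 0.0399
```

```bash
python3 - <<'E'
from w import *
o,T,C=wT();a,d=snapshot('wrist');b,e=snapshot('side');c,g=snapshot('scene')
np.savez('w2.npz',a=a,d=d,C=C,T=T)
print(o['clock'],o['opening'],T)
save('w2',np.vstack([cv2.resize(a,(560,420))[100:340],np.hstack([cv2.resize(b[110:260,190:370],(280,233)),cv2.resize(c[110:260,130:310],(280,233))])]))
E
```

```text
2.95 0.03989572927938073 [[-0.001  0.959  0.284  0.431]
 [-0.001  0.284 -0.959  0.073]
 [-1.    -0.001  0.001  0.107]
 [ 0.     0.     0.     1.   ]]
```

View pics/w2.png

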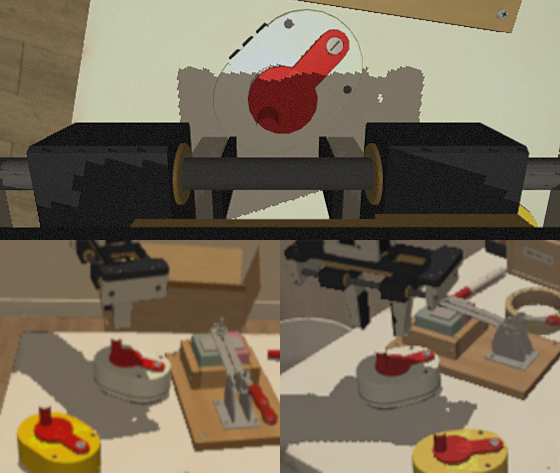

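The wrist view now shows the knob's top near (268,216) and the pin at (336,145). The knob lies between the fingers.

```bash
python3 - <<'E'
from w import *
f=np.load('w2.npz');C,T=f['C'],f['T']
K=pts('wrist',[268,216],z=.0745,T=C)[0]
print(K,pts('wrist',[336,145],z=.05,T=C),(K-T[:3,3])@T[:3,:3])
E
```

```text
[0.44  0.082 0.075] [[0.489 0.053 0.05 ]] [ 0.033  0.011 -0.006]
```

Call:
move_arm --commands '[[[0,0.5,-0.4,0],[1.7,0,0,0],[1.7,0,0,0],[1.5,0,0,0],[0,0,0,0],[0,0,0,0]]]'

```text
clock: 3.7
tool_pos: [0.4347, 0.0791, 0.0584]
orientation: [91.2, 90.0, 17.8]
force: [0.7, -0.1, 0.3]
opening: 0.0401
```

Call:
move_arm --commands '[[[0,0,0.7,0],[0,0,0.6,0],[0,-0.6,0.9,0],[0,-0.5,0.9,0],[0,-0.2,1.1,0],[0,-0.2,1,0],[0,0,0,0]]]'

```text
clock: 4.4
tool_pos: [0.4347, 0.0232, 0.0576]
orientation: [37.5, 90.0, -36.0]
force: [0.2, 0.2, -0.6]
opening: 0.0401
```

```bash
python3 - <<'E'
from w import *
o,T,C=wT();a,d=snapshot('wrist');b,e=snapshot('side');c,g=snapshot('scene')
print(o['clock'],o['opening'],o['force'],T)
save('w3',np.vstack([a[60:300],np.hstack([cv2.resize(b[110:260,190:370],(280,233)),cv2.resize(c[110:260,130:310],(280,233))])]))
E
```

```text
4.4 0.040087067809829666 [ 0.245  0.24  -0.605] [[ 0.     0.959  0.284  0.435]
 [-0.     0.284 -0.959  0.023]
 [-1.     0.     0.     0.058]
 [ 0.     0.     0.     1.   ]]
```

View pics/w3.png

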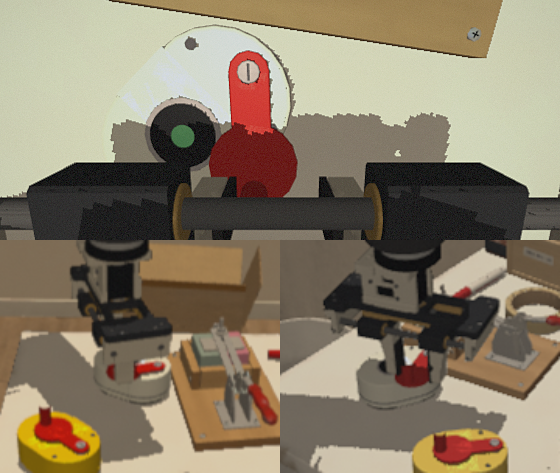

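The cover is turning with the tool: the port is visible at (182,196) and the knob is against the rear pad. I'll continue along the arc.

Call:
move_arm --commands '[[[0,0.1,1.1,0],[0,0.2,1,0],[0,0.5,1,0],[0,0.6,1,0],[0,0.5,0.6,0],[0,0,0,0],[0,0,0,0]]]'

```text
clock: 5.25
tool_pos: [0.4662, -0.0154, 0.0574]
orientation: [-66.5, 90.0, -139.9]
force: [-0.6, 1.0, 0.1]
opening: 0.0398
```

```bash
python3 - <<'E'
from w import *
o,T,C=wT();a,d=snapshot('wrist')
print(o['clock'],o['opening'],o['force'],T)
save('w4',a[30:300])
E
```

```text
5.25 0.03980096363279884 [-0.57   0.972  0.14 ] [[-0.     0.959  0.284  0.466]
 [-0.     0.284 -0.959 -0.015]
 [-1.    -0.     0.     0.057]
 [ 0.     0.     0.     1.   ]]
```

View pics/w4.png

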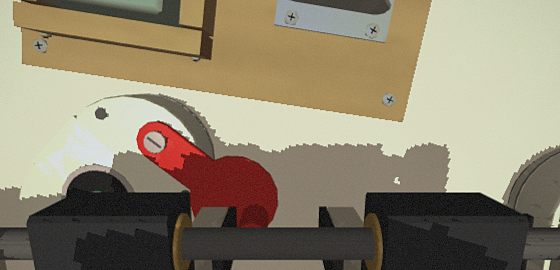

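The pin is at (154,172) and the disc at about (235,223) in the full frame, so the cover has turned roughly 1.5–1.7 rad. I'll back off the pad and rise.

Call:
move_arm --commands '[[[0,0,-0.5,0],[0,0,-0.5,0],[-2,0,0,0],[-4,0,0,0],[-4,0,0,0],[-4,0,0,0],[0,0,-4,0],[0,0,-4,0]]]'

```text
clock: 6.1
tool_pos: [0.4405, 0.0722, 0.1991]
orientation: [108.6, 89.8, 35.1]
force: [1.0, 1.4, -0.9]
opening: 0.0398
```

Call:
move_arm --commands '[[[0,0,-4,0],[0,0,-4,0],[0,0,-3,0],[0,0,0,0],[0,0,0,0],[0,0,0,0],[0,0,0,0]]]'

```text
clock: 6.8
tool_pos: [0.4091, 0.1759, 0.1975]
orientation: [-53.9, 90.0, -127.4]
force: [-0.3, -0.8, -0.5]
opening: 0.0397
```

```bash
python3 - <<'E'
from w import *
o=get_obs();b,e=snapshot('side');c,g=snapshot('scene')
print(o['clock'],o['force'],o['tool_pos'],abs(o['qvel']).max())
for n,im,dp,box in(('scene',c,g,(180,160,80,70)),('side',b,e,(240,160,80,70))):
    hsv=cv2.cvtColor(im,cv2.COLOR_RGB2HSV);m=((hsv[...,0]<8)|(hsv[...,0]>172))&(hsv[...,1]>130)&(hsv[...,2]>50)
    v,u=np.where(m);P=pts(n,np.c_[u,v],z=.0485)
    Q=pts(n,np.c_[u,v],depth=dp[v,u]); k=(abs(Q[:,0]-.48)<.06)&(abs(Q[:,1]-.02)<.08)&(abs(Q[:,2]-.0485)<.006)
    M=P[k].mean(0)-[.489,.053,0]; print(n,k.sum(),M,np.degrees(np.arctan2(M[1],M[0]))%360)
save('end',np.hstack([cv2.resize(b[140:320,190:370],(400,400)),cv2.resize(c[140:320,160:380],(400,327))[:,:].repeat(1,0) if 0 else cv2.resize(c[140:320,180:360],(400,400))]))
E
```

```text
6.8 [-0.336 -0.771 -0.498] [0.409 0.176 0.198] 0.28936924917850476
scene 272 [-0.02  -0.035  0.049] 240.29367029378443
side 239 [-0.013 -0.038  0.049] 250.9095570384415
```

View pics/end.png

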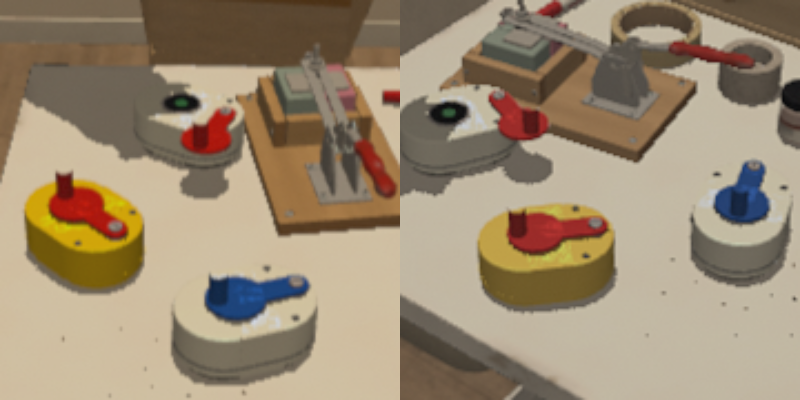

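The red cover is swung clear and the port is visible in both views: (180,102) on the left and (443,112) on the right. The blue and yellow covers are untouched and the gripper is clear, so I'm handing in.

```bash
python3 -c "
from h import *
print(close_job())"
```

```text
the job is handed in; nothing more can be done
None
```

I swung the red cover on the white reader about a quarter turn anticlockwise by pushing its knob along its arc with partly open fingers. Then I backed off, raised the arm clear and handed the job in at about 7 s of the 32 s allowed.

- **Red cover:** in the last pictures the port is wholly uncovered. The cover points at about 240° in the scene camera and 251° in the side camera, against about 150–159° at the start. That is roughly 1.5 rad open, above the 1.1 rad needed.
- **Rest of the scene:** the blue cover and the yellow lookalike look unmoved. The forces I read stayed below about 2 N, and the gripper touches nothing.
- **Disagreements:** the two cameras differ by about 10° on the final angle. The early knob estimates differed by up to about 1 cm between the fixed cameras and the wrist camera, and one depth-based knob reading was spoiled by outliers and not used. None of this mattered with the fingers open 4 cm.

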